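# Open both doors of the balance enclosure, bolt and all

## Task

Open the balance enclosure right up so that the balance inside can be serviced: swing the active door (the right-hand one as you face it, with the cover strip) wide open by its handle, then draw the passive door's flush bolt up by its red thumb piece, gently, until you feel it meet its rubber buffer, leave it up, and swing the passive door wide open too. Do not ram the bolt against its buffer, and leave the jars and the other loose things on the bench where they are.

Things in the scene. Friction and masses are not known exactly. Their poses are not given: they have to be found in the camera images.
- active (a joint): opening of the active door in rad: 0 shut, 1.57 square to the front, 1.75 end stop. The right-hand door seen from the robot, hinged at its outer (-y) edge, swinging towards the robot (counter-clockwise seen from above). 213 mm wide, 14 mm thick, white frame, clear pane, from 40 to 244 mm above the bench. Slightly stiff (about 2.5 N at the handle): stays where it is left.
- active_handle (a point): grip point on the active door's handle, a dark steel upright bar 12 mm thick, 100 to 232 mm above the bench, its axis 35 mm off the door's face. The point is on the axis, 205 mm above the bench (the bar's top is 27 mm, the door's top 39 mm, the roof 43 mm higher), 109 mm along the door from the hinge; 83 mm clear to the cover strip. Turns with the door; x axis points into the door.
- active_hinge (a point): point on the active door's upright hinge axis, 205 mm above the bench.
- cover_strip (a point): centre of the aluminium channel on the active door's meeting edge: 56 mm wide, 198 mm tall, standing out 29 mm from the doors' faces, closed on top. It laps 40 mm over the passive door, so it hides the bolt and holds the passive door shut until the active door is open. It turns with the active door.
- passive (a joint): opening of the passive door in rad: 0 shut, 1.57 square to the front, 1.75 end stop. The left-hand door seen from the robot, a mirror image without the strip, hinged at its outer (+y) edge, swinging towards the robot (clockwise seen from above). Equally stiff. It opens no more than about 0.01 while its bolt stands in the sill.
- passive_handle (a point): grip point on the passive door's handle: the same bar, 35 mm off the face, at the same heights (point 205 mm above the bench), 109 mm along the door from its hinge. Turns with the door; x axis points into the door.
- passive_hinge (a point): point on the passive door's upright hinge axis, 205 mm above the bench.
- bolt (a joint): lift of the passive door's bolt in m. At the start it is down (0 to 0.003), its rod 16 mm deep in the sill. It slides stiffly (about 3 N plus 0.8 N weight) and stays where it is left. A collar on the rod meets a rubber buffer after between 0.020 and 0.032: the buffer is set differently each time, which is not reported. The buffer gives about 1 mm for each 7 N; hard end at 0.042.
- bolt_thumb (a point): centre of the bolt's thumb piece: a red block 14 mm wide (along the door), 42 mm tall, 20 mm deep, on the front of the passive door, 16 mm from the meeting edge. Bolt down, its centre is 214 mm above the bench, top 9 mm below the door's top. It spans 2 to 22 mm in front of the door's face. x axis into the door, y towards the hinge. 75 mm free on both sides once the active door is open.
- bolt_stop: dark steel bracket, 16 x 26 x 16 mm, on the passive door around the rod, 66 mm below the thumb piece's centre (bolt down). It carries the black rubber buffer under it. Origin at its centre; it is fixed to the door and does not show where the buffer's face is.
- enclosure: the balance enclosure, fixed: blue plinth and posts, clear panes, 440 mm wide, 270 mm deep, 248 mm high; a sill 60 mm deep and 34 mm high under the doors; a balance inside. Origin on the bench at the middle of the front opening; front faces its own -x (towards the robot), z up.
- jar_a_mid (a point): loose white plastic jar with a white cap, 92 mm across, 168 mm tall; point at mid-height. Leave it.
- jar_b_mid (a point): the same jar with a blue cap; point at mid-height. Leave it.
- sieve: loose steel test sieve, 106 mm across, 45 mm tall; origin under its centre. Leave it.
- parts_bin: loose blue open bin, 150 x 110 x 60 mm; origin under its centre. Leave it.
- check_weight: loose steel check weight with a knob, 38 mm across, 64 mm tall; origin under its centre. Leave it.
- weigh_dish: loose aluminium dish, 90 mm across, 12 mm high, in front of the enclosure; the doors pass over it. Origin under its centre. Leave it.
- brush: loose hand brush 170 mm long lying in front of the enclosure, under 35 mm high; the doors pass over it. Leave it.

How it is judged:
On the way, in this order (a step that is already met when the one before it is completed fails the run):
1. the active door stands wide open while the passive one is still shut (value of joint active above 1.35 rad and value of joint passive below 0.06 rad), for 0.2 s.
2. the passive door's bolt has been drawn up against its rubber buffer (contact force between bolt_stop and anything else above 1.2 N and value of joint bolt above 0.018 m and value of joint passive below 0.06 rad), for 0.1 s.
3. the passive door stands wide open too (value of joint each of active, passive above 1.35 rad), for 0.2 s.
At the end, for the whole second after the job is handed in: Both doors stand at rest at least 1.35 rad (77 degrees) open, and the bolt is still up, at least 18 mm (all of step 3 and value of joint bolt above 0.018 m and velocity of joint active between -0.05 and 0.05 rad/s and velocity of joint passive between -0.05 and 0.05 rad/s); the robot touches nothing.
It fails at once if the bolt is rammed against its buffer (more than 25 N) (contact force between bolt_stop and anything else above 25 N).
It fails at once if a jar, the sieve, the bin, the check weight, the dish or the brush is moved by more than 20 mm (distance of any of jar_a_mid, jar_b_mid, sieve, parts_bin, check_weight, weigh_dish, brush from where it was at the start of the episode above 0.02 m).
It also fails if it takes over 61 s, if anything falls off the work surface, if the arm or the gripper's body presses on something with over 40 N, if the wrist force passes 120 N, or if a joint passes its speed limit or range.

## Robot

A 6-joint arm with a two-finger parallel gripper is mounted at the origin on the work surface. World frame = base frame: x ahead of the robot, y to its left, z up, the work surface at z = 0. Lengths are in m, angles in rad, forces in N, time in s.
With the tool pointing down it reaches from about 0.275 to 0.85 m from the base axis. Payload 5.2 kg.
Tool frame: the origin (TCP) lies midway between the tips of the shut fingers; the grasp point (between the pads) lies 19 mm behind it; z points along the fingers, y is the line along which they close (so a half turn about z gives the same grasp; the last joint's range is limited). The gripper opens to 85 mm and grips with 20 to 120 N. Pads are 22 mm wide; open, the fingers measure 114 mm over their backs; the gripper's body (76 mm by 85 mm) begins 54 mm behind the grasp point. The pads swing forward as they close: fully open they stand 13 mm farther back than shut.
Start: joints at [-1.448, 0.259, 1.535, -0, 1.348, -0.203], TCP at [0.176, -0.521, 0.231] pointing down, gripper open.
Joint ranges: [-3.14, 3.14], [-0.91, 2.08], [0.19, 2.58], [-1.22, 4.36], [0.22, 2.71], [-3.12, 3.12]. Speed limits (rad/s): [2.57, 2.57, 3.14, 3.14, 3.14, 3.14].

## Interface

Orientations are given as a unit quaternion [w, x, y, z].
In Python, from cell import readout, capture, camera_info, job gives the robot as it stands.
- The arm moves only by the tool jog_arm, never from a script. Its argument "motion" is text: rows parted by semicolons, each of 7 numbers parted by spaces: the shift along the tool's x, y, z in m, then the turn, a rotation vector about the tool's x, y, z in rad, then the finger opening in m, from 0 to 0.0854. In form: dx dy dz ax ay az fingers; .... A call has 1 to 20 rows; each row shifts and turns the commanded pose from where the row before left it, along the tool's axes as they then stand; what a row does not reach is not made up. A row lasts 1/10 s, in which the tool goes at most 50 mm and 8.59 degrees, less where a joint would pass 70% of its speed; a pose out of reach is approached as far as the arm can. A call with a gripper value outside its range is refused whole. The fingers move at their own pace and stop on an object; "force" is the grip in N (left out, the last holds). Time passes only in rows, so rows that do not move let the fingers close. It gives the time, the measured TCP pose, the force, the opening and the grip force at its end, in the units of the state.
- readout.sense(): the state, without advancing time (a new reading comes with each control period).
- capture(name): name is "scene" or "top" or "wrist"; returns the picture (420x560x3 uint8, red, green, blue); there is no depth.
- camera_info(name): a dict with "fx", "fy", "cx", "cy" (pixels), "world_from_camera" (4x4, takes a point from camera to world coordinates); the wrist camera has in their place "hand_eye" (4x4, takes a point from camera to tool coordinates, whose origin is the TCP and whose axes are the flange's). Camera axes: x right, y down, z forward; pixel columns grow to the right and rows downward; lengths in m; the calibration is good to about 2 mm. A picture is of the moment at which its call begins: read the wrist's pose just before it. camera_info takes no time and is no camera call.
- job.hand_in(): hands the job in; it is judged then, once.
The state is a dict: "time_s": time; "joints": joint angles; "dq": joint speeds; "effort": joint torques, N m; "tool_pos": TCP position; "eef_rot": TCP orientation; "force": force on the tool from outside, world axes, zero at the start; "wrist_torque": the same for the moment, N m; "grip_width": opening from 0.0 (shut) to 1.0 (fully open); "grip_force": force on a finger pad.
Only numpy, scipy, OpenCV 4.12 (cv2) and the standard library are available. Lean on these libraries where they do the work, as an engineer would, in place of code of your own. Each camera call takes 0.05 s, during which the arm holds its last target. There are 200 camera calls.

## Working session

There is one attempt and no reset: what is moved stays moved. The work goes in short steps, Python scripts to look and compute and a tool call to move; the robot and the scene stay as the last step left them, time stands still between calls to the robot, and variables do not carry over. Pictures are saved under pics/ and viewed, at most 10 in all, crops included, and the job is handed in when it is done.

Besides the shell and the picture viewer there is one more tool, called after "Request:" in YAML: its name, and indented under it one key for each argument. jog_arm: Moves the arm, as the interface text tells. Its arguments: {"type":"object","properties":{"motion":{"type":"string"},"force":{"type":"number"}},"required":["motion"]}

```bash
mkdir -p pics; python3 - <<'E'
from cell import readout,capture,camera_info
import cv2,numpy as np
np.set_printoptions(precision=4,suppress=True)
for n in("scene","top"):
    im=capture(n);cv2.imwrite(f"pics/{n}0.png",im[:,:,::-1]);c=camera_info(n);print(n,c["fx"],c["fy"],c["cx"],c["cy"]);print(np.array(c["world_from_camera"]))
print(np.array(camera_info("wrist")["hand_eye"]));s=readout.sense();print(s)
E
```

```text
scene 513.4610308373677 513.4610308373677 277.6659605179662 213.48924308238767
[[ 0.9316  0.2563 -0.2578  0.8728]
 [ 0.3632 -0.6264  0.6897 -1.0373]
 [ 0.0153 -0.7361 -0.6767  1.1356]
 [ 0.      0.      0.      1.    ]]
top 538.0692518276203 538.0692518276203 280.70064935536794 220.032053380675
[[-0.0143 -0.9986  0.0513  0.4357]
 [-0.9999  0.0145  0.0033 -0.0077]
 [-0.004  -0.0513 -0.9987  1.6944]
 [ 0.      0.      0.      1.    ]]
[[-0.0007 -0.9494 -0.314   0.0804]
 [ 1.     -0.0006 -0.0005 -0.0006]
 [ 0.0003 -0.314   0.9494 -0.1429]
 [ 0.      0.      0.      1.    ]]
{'time_s': 0.1, 'joints': array([-1.4478,  0.2593,  1.536 , -0.    ,  1.348 , -0.2028]), 'dq': array([-0.0006, -0.0019, -0.002 ,  0.0013,  0.0015, -0.0016]), 'effort': array([  0.0013, -44.6969, -29.1248,  -0.0003,   0.0062,  -0.    ]), 'tool_pos': array([ 0.176 , -0.5206,  0.2306]), 'eef_rot': array([-0.0009,  0.9868,  0.1622,  0.    ]), 'force': array([-0.7042, -0.0774, -0.4959]), 'wrist_torque': array([-0.0165,  0.0373, -0.0573]), 'grip_force': 0.0, 'grip_width': 1.0020879970804462}
```

View pics/scene0.png

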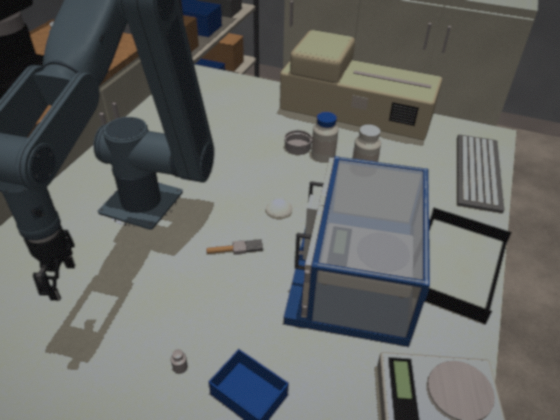

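View pics/top0.png

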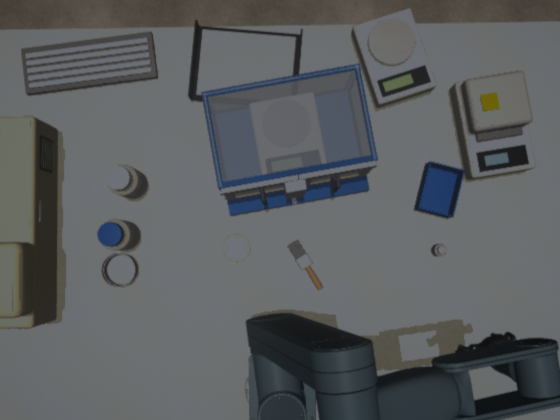

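The top view shows the enclosure roof with front corners near (220,188) and (375,162), the handles at (264,195) and (336,182), and the strip at (295,185). The sill runs from (230,210) to (368,185). Next I measure the front.

```bash
cat > h.py <<'E'
from cell import readout,capture,camera_info
import cv2,numpy as np
from scipy.spatial.transform import Rotation as R
np.set_printoptions(precision=4,suppress=True)
def ray(n,u,v,T=None):
    c=camera_info(n); W=np.array(c["world_from_camera"]) if T is None else T
    d=W[:3,:3]@[(u-c["cx"])/c["fx"],(v-c["cy"])/c["fy"],1]; return W[:3,3],d
def onz(n,u,v,z,T=None):
    o,d=ray(n,u,v,T); return o+d*(z-o[2])/d[2]
def wristT():
    s=readout.sense();T=np.eye(4);q=s["eef_rot"];T[:3,:3]=R.from_quat([q[1],q[2],q[3],q[0]]).as_matrix();T[:3,3]=s["tool_pos"]
    return T@np.array(camera_info("wrist")["hand_eye"])
E
python3 - <<'E'
from h import *
im=cv2.imread("pics/top0.png")
hsv=cv2.cvtColor(im,cv2.COLOR_BGR2HSV)
m=cv2.inRange(hsv,(100,110,40),(125,255,255));m[:,400:]=0;m[:,:195]=0;m[:50]=0;m[230:]=0
roof=m.copy()
cs,_=cv2.findContours(m,cv2.RETR_EXTERNAL,cv2.CHAIN_APPROX_SIMPLE)
for c in cs:
    if cv2.contourArea(c)<60: continue
    b=cv2.boxPoints(cv2.minAreaRect(c)); print(cv2.contourArea(c),b.tolist())
    for z in(.248,.034): print(z,np.array([onz("top",u,v,z)[:2] for u,v in b]).tolist())
cv2.imwrite("pics/c0.png",cv2.resize(im[140:225,200:385],None,fx=4.2,fy=4.2,interpolation=cv2.INTER_CUBIC))
E
```

```text
725.0 [[227.33834838867188, 200.11260986328125], [288.7298889160156, 189.66299438476562], [291.2182312011719, 204.28201293945312], [229.82669067382812, 214.73162841796875]]
0.248 [[0.5659598303598902, 0.14025306728688283], [0.5918303019892027, -0.025778476726128673], [0.5521623627223815, -0.031889220143411535], [0.5263499698424938, 0.13391065375126163]]
0.034 [[0.5852321732636905, 0.1621360442202039], [0.6149301833282931, -0.02845988057743612], [0.569393369138431, -0.0354747089929741], [0.5397620305790748, 0.15485527007299688]]
789.0 [[294.52001953125, 188.36000061035156], [366.06402587890625, 175.3520050048828], [368.6719970703125, 189.6959991455078], [297.12799072265625, 202.70399475097656]]
0.248 [[0.59513229536189, -0.04146043257898724], [0.6275760094022836, -0.23525261622591534], [0.5885661434545875, -0.24141071052550406], [0.5561952654454332, -0.047883679420765865]]
0.034 [[0.6187207068958731, -0.04646198310668266], [0.6559644711345192, -0.26892573648746043], [0.6111830922662336, -0.27599492135229076], [0.5740229401557235, -0.05383554985443498]]
14409.0 [[200.7571563720703, 91.57477569580078], [359.13671875, 62.65331268310547], [376.75146484375, 159.11495971679688], [218.37188720703125, 188.03643798828125]]
0.248 [[0.8639308887011734, 0.21002499108897468], [0.9373153772764006, -0.22328666394438132], [0.6713142368293059, -0.2651371776105341], [0.5990398534867897, 0.16417996145122113]]
0.034 [[0.9272880745389189, 0.2422307299681604], [1.011529804319503, -0.25518942056785016], [0.7061737729573676, -0.303231721221463], [0.6232063885712625, 0.18960292437178472]]
```

View pics/c0.png

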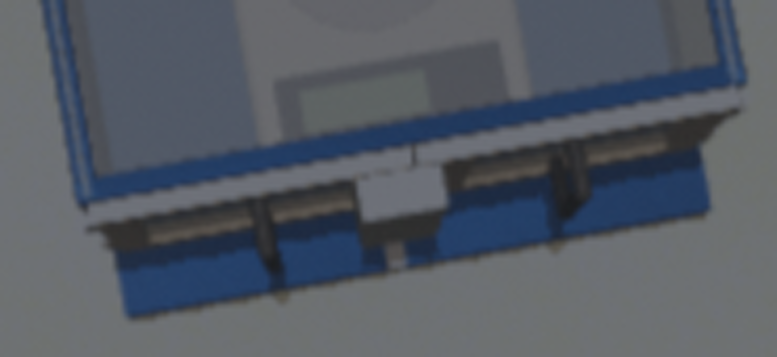

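The crop shows the left handle's top near crop (258,205) and its lower end at (275,270). The right handle is at (565,150)–(570,210), the strip top spans 357–445, and the meeting edge is at (413,155). I check these against an enclosure model.

```bash
cat >> h.py <<'E'
def proj(n,p,T=None):
    c=camera_info(n);W=np.array(c["world_from_camera"]) if T is None else T
    q=np.linalg.inv(W)@np.r_[p,1];return np.array([c["fx"]*q[0]/q[2]+c["cx"],c["fy"]*q[1]/q[2]+c["cy"]])
YAW=.1667;O=np.array([.635,-.050])
def enc(x,y,z):
    c,s=np.cos(YAW),np.sin(YAW);return np.array([O[0]+c*x-s*y,O[1]+s*x+c*y,z])
E
python3 - <<'E'
from h import *
for nm,p in dict(meet=(-.0,0,.244),meetf=(-.014,0,.244),ahT=(-.049,-.105,.232),ahB=(-.049,-.105,.1),phT=(-.049,.105,.232),phB=(-.049,.105,.1),sL=(-.043,.04,.244),sR=(-.043,-.016,.244),ah=(-.049,-.105,.205)).items():
    w=enc(*p);u=proj("top",w);print(nm,w,u,(u-[200,140])*4.2,proj("scene",w))
E
```

```text
meet [ 0.635 -0.05   0.244] [297.4086 173.8347] [409.1162 142.1057] [324.7727 204.6721]
meetf [ 0.6212 -0.0523  0.244 ] [298.3469 178.8877] [413.057  163.3285] [319.482  203.8909]
ahT [ 0.6041 -0.1617  0.232 ] [338.3839 185.0877] [581.2124 189.3684] [299.215 232.581]
ahB [ 0.6041 -0.1617  0.1   ] [333.8102 190.2423] [562.0027 211.0177] [297.0604 267.6533]
phT [0.5693 0.0454 0.232 ] [262.6894 198.9181] [263.2956 247.4559] [312.2232 180.998 ]
phB [0.5693 0.0454 0.1   ] [264.3515 202.9363] [270.2765 264.3325] [309.5214 215.6005]
sL [ 0.586  -0.0177  0.244 ] [285.7577 192.0261] [360.1823 218.5094] [310.9536 192.6911]
sR [ 0.5953 -0.0729  0.244 ] [306.1065 188.3086] [445.6475 202.8961] [307.5897 206.2314]
ah [ 0.6041 -0.1617  0.205 ] [337.3828 186.216 ] [577.0076 194.1071] [298.7503 240.1461]
```

Request:
jog_arm:
  motion: "0 0 -0.035 0 0 0 0.06;0 0 -0.035 0 0 0 0.06;0 0 -0.035 0 0 0 0.06;0.037 -0.0146 0 0 0 0 0.06;0.037 -0.0146 0 0 0 0 0.06;0.037 -0.0146 0 0 0 0 0.06;0.037 -0.0146 0 0 0 0 0.06;0.037 -0.0146 0 0 0 0 0.06;0.037 -0.0146 0 0 0 0 0.06;0.037 -0.0146 0 0 0 0 0.06;0.037 -0.0146 0 0 0 0 0.06;0.037 -0.0146 0 0 0 0 0.06;0.037 -0.0146 0 0 0 0 0.06;0.037 -0.0146 0 0 0 0 0.06;0.037 -0.0146 0 0 0 0 0.06;0.037 -0.0146 0 0 0 0 0.06;0.036 -0.0146 0 0 0 0 0.06;0 0 0 0 0 0.08 0.06;0 0 0 0 0 0.079 0.06;0 0 0 0 0 0 0.06"
  force: 40

```text
time_s: 2.1
tool_pos: [0.6005, -0.1614, 0.3355]
eef_rot: [-0.0, 0.997, 0.083, -0.001]
force: [0.3, -0.3, 0.5]
grip_width: 0.698
grip_force: 0.0
```

```bash
python3 - <<'E'
from h import *
T=wristT();im=capture("wrist")[:,:,::-1].copy();np.save("T1.npy",T)
s=readout.sense();print(s["tool_pos"],s["eef_rot"],s["joints"],s["grip_width"])
cv2.imwrite("pics/w1.png",im)
for p in [(-.049,-.105,.232),(-.049,.105,.232),(-.014,0,.244),(-.043,.04,.244),(-.043,-.016,.244)]: print(p,proj("wrist",enc(*p),T))
E
```

```text
[ 0.6004 -0.1617  0.3357] [-0.0003  0.9964  0.0843 -0.0005] [-0.4422  0.3504  1.1586 -0.      1.6339  0.9597] 0.7000537677884122
(-0.049, -0.105, 0.232) [283.4435 201.9494]
(-0.049, 0.105, 0.232) [ 17.7737 201.9695]
(-0.014, 0, 0.244) [138.0488 160.6076]
(-0.043, 0.04, 0.244) [ 90.0834 199.0977]
(-0.043, -0.016, 0.244) [164.7595 199.0912]
```

View pics/w1.png

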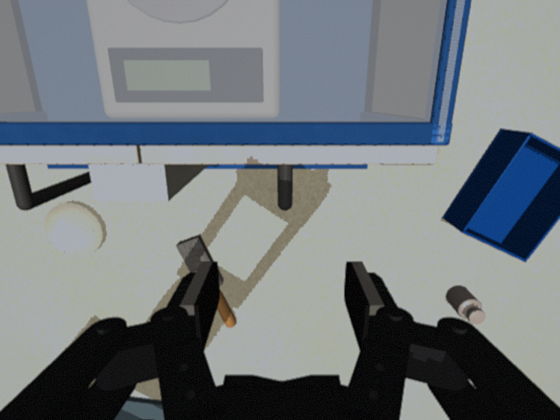

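The wrist view shows the active handle tip at (285,202), the strip at columns 89–168 and the meeting edge at column 139. All are within 2 px of the model, so I descend and grip.

Request:
jog_arm:
  motion: "0.0035 0.0015 0.03 0 0 0 0.06;0 0 0.03 0 0 0 0.06;0 0 0.03 0 0 0 0.06;0 0 0.03 0 0 0 0.06;0 0 0.03 0 0 0 0.04;0 0 0 0 0 0 0.02;0 0 0 0 0 0 0.005;0 0 0 0 0 0 0.005;0 0 0 0 0 0 0.005;0 0 0 0 0 0 0.005"
  force: 40

```text
time_s: 3.15
tool_pos: [0.6045, -0.1632, 0.1876]
eef_rot: [0.001, 0.997, 0.083, 0.001]
force: [-1.5, -0.2, -1.1]
grip_width: 0.131
grip_force: 39.7
```

Request:
jog_arm:
  motion: "-0.00805 0.00345 0 0 0 -0.075 0.005;-0.00805 0.00345 0 0 0 -0.075 0.005;-0.00805 0.00345 0 0 0 -0.075 0.005;-0.00805 0.00345 0 0 0 -0.075 0.005;-0.00805 0.00345 0 0 0 -0.075 0.005;-0.00805 0.00345 0 0 0 -0.075 0.005;0 0 0 0 0 0 0.005"

```text
time_s: 3.85
tool_pos: [0.5657, -0.199, 0.1875]
eef_rot: [0.0, 0.953, 0.304, -0.0]
force: [-4.9, 2.0, 2.9]
grip_width: 0.127
grip_force: 40.1
```

Request:
jog_arm:
  motion: "-0.00805 0.00345 0 0 0 -0.075 0.005;-0.00805 0.00345 0 0 0 -0.075 0.005;-0.00805 0.00345 0 0 0 -0.075 0.005;-0.00805 0.00345 0 0 0 -0.075 0.005;-0.00805 0.00345 0 0 0 -0.075 0.005;-0.00805 0.00345 0 0 0 -0.075 0.005;-0.00805 0.00345 0 0 0 -0.075 0.005;0 0 0 0 0 0 0.005"

```text
time_s: 4.65
tool_pos: [0.546, -0.257, 0.1875]
eef_rot: [0.0, 0.842, 0.54, -0.001]
force: [-8.0, 0.4, 3.7]
grip_width: 0.124
grip_force: 40.5
```

Request:
jog_arm:
  motion: "-0.00805 0.00345 0 0 0 -0.075 0.005;-0.00805 0.00345 0 0 0 -0.075 0.005;-0.00805 0.00345 0 0 0 -0.075 0.005;-0.00805 0.00345 0 0 0 -0.075 0.005;-0.00805 0.00345 0 0 0 -0.075 0.005;-0.00805 0.00345 0 0 0 -0.075 0.005;-0.00805 0.00345 0 0 0 -0.075 0.005;0 0 0 0 0 0 0.005;0 0 0 0 0 0 0.005;0 0 0 0 0 0 0.005"

```text
time_s: 5.65
tool_pos: [0.5586, -0.3171, 0.1875]
eef_rot: [0.001, 0.673, 0.739, -0.001]
force: [-5.3, -2.5, 1.5]
grip_width: 0.128
grip_force: 40.8
```

Request:
jog_arm:
  motion: "0 0 0 0 0 0 0.03;0 0 0 0 0 0 0.045;0 0 0 0 0 0 0.045;0 0 0 0 0 0 0.045;0 0 -0.03 0 0 0 0.045;0 0 -0.04 0 0 0 0.045;0 0 -0.04 0 0 0 0.045;0 0 -0.04 0 0 0 0.045;0.039 0.0096 0 0 0 0 0.045;0.039 0.0096 0 0 0 0 0.045;0.039 0.0096 0 0 0 0 0.045;0.039 0.0096 0 0 0 0 0.045;0.039 0.0096 0 0 0 0 0.045;0.039 0.0096 0 0 0 0 0.045;0.039 0.0096 0 0 0 0 0.045;0 0 0 0 0 -0.149 0.045;0 0 0 0 0 -0.149 0.045;0 0 0 0 0 -0.149 0.045;0 0 0 0 0 -0.149 0.045;0 0 0 0 0 -0.149 0.045"

```text
time_s: 7.65
tool_pos: [0.5999, -0.0371, 0.3364]
eef_rot: [0.0, 0.354, 0.935, 0.0]
force: [-0.6, 0.5, -0.4]
grip_width: 0.529
grip_force: 0.0
```

Request:
jog_arm:
  motion: "0 0 0 0 0 -0.149 0.045;0 0 0 0 0 -0.149 0.045;0 0 0 0 0 -0.149 0.045;0 0 0 0 0 -0.149 0.045;0 0 0 0 0 -0.149 0.045;0 0 0 0 0 -0.149 0.045;0 0 0 0 0 0 0.045;0 0 0 0 0 0 0.045"

```text
time_s: 8.45
tool_pos: [0.5999, -0.0373, 0.3364]
eef_rot: [0.0, -0.08, 0.997, -0.0]
force: [-0.1, 0.0, -0.4]
grip_width: 0.527
grip_force: 0.0
```

```bash
python3 - <<'E'
from h import *
s=readout.sense();T=wristT();im=capture("wrist")[:,:,::-1].copy()
print(s["tool_pos"],s["eef_rot"],s["joints"],s["force"])
cv2.imwrite("pics/w2.png",im)
hsv=cv2.cvtColor(im,cv2.COLOR_BGR2HSV)
m=cv2.inRange(hsv,(0,130,60),(8,255,255))|cv2.inRange(hsv,(172,130,60),(180,255,255))
cs,_=cv2.findContours(m,cv2.RETR_EXTERNAL,cv2.CHAIN_APPROX_NONE)
for c in cs:
    if cv2.contourArea(c)>30: print(cv2.contourArea(c),cv2.boundingRect(c),cv2.boxPoints(cv2.minAreaRect(c)).tolist())
for p in [(-.036,.010,.235),(-.036,.024,.235),(-.016,.010,.235),(-.016,.024,.235),(-.036,.010,.193),(-.036,.024,.193)]: print(p,enc(*p),proj("wrist",enc(*p),T))
E
```

```text
[ 0.5999 -0.0373  0.3364] [ 0.0001 -0.08    0.9968 -0.    ] [-0.2475  0.3089  1.2152  0.0001  1.6173 -1.9785] [-0.0535  0.0179 -0.3522]
569.0 (268, 189, 18, 36) [[268.0, 189.0], [285.0, 189.0], [285.0, 224.0], [268.0, 224.0]]
(-0.036, 0.01, 0.235) [ 0.5978 -0.0461  0.235 ] [270.0951 203.9134]
(-0.036, 0.024, 0.235) [ 0.5955 -0.0323  0.235 ] [287.9374 203.7874]
(-0.016, 0.01, 0.235) [ 0.6176 -0.0428  0.235 ] [270.5486 227.6151]
(-0.016, 0.024, 0.235) [ 0.6152 -0.029   0.235 ] [287.9628 227.4946]
(-0.036, 0.01, 0.193) [ 0.5978 -0.0461  0.193 ] [271.6036 189.8354]
(-0.036, 0.024, 0.193) [ 0.5955 -0.0323  0.193 ] [287.0451 189.7251]
```

View pics/w2.png

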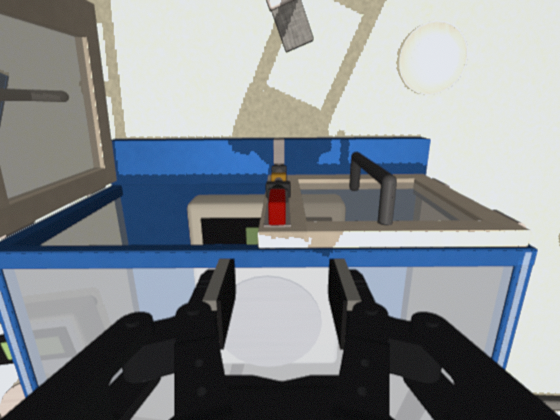

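The red thumb block sits at columns 268–285 and rows 189–224, about 1.5 mm off the model. The active door stands open at the left, and the passive handle's top is at (388,220). I descend onto the block.

Request:
jog_arm:
  motion: "-0.0026 -0.0029 0 0 0 -0.006 0.045;0 0 0.03 0 0 0 0.045;0 0 0.03 0 0 0 0.045;0 0 0.03 0 0 0 0.045;0 0 0.02 0 0 0 0.045;0 0 0.014 0 0 0 0.045;0 0 0.0144 0 0 0 0.045;0 0 0 0 0 0 0.045"

```text
time_s: 9.3
tool_pos: [0.6018, -0.0397, 0.1956]
eef_rot: [-0.002, -0.084, 0.996, 0.001]
force: [-0.5, 0.3, 0.4]
grip_width: 0.53
grip_force: 0.0
```

Request:
jog_arm:
  motion: "0 0 0 0 0 0 0.03;0 0 0 0 0 0 0.02;0 0 0 0 0 0 0.005;0 0 0 0 0 0 0.005;0 0 0 0 0 0 0.005;0 0 0 0 0 0 0.005;0 0 0 0 0 0 0.005"
  force: 35

```text
time_s: 10.0
tool_pos: [0.6034, -0.0406, 0.1986]
eef_rot: [0.001, -0.085, 0.996, -0.001]
force: [0.2, -5.3, 2.9]
grip_width: 0.16
grip_force: 39.6
```

Request:
jog_arm:
  motion: "0 0 -0.002 0 0 0 0.005;0 0 -0.002 0 0 0 0.005;0 0 -0.002 0 0 0 0.005;0 0 -0.002 0 0 0 0.005;0 0 0 0 0 0 0.005;0 0 0 0 0 0 0.005"

```text
time_s: 10.6
tool_pos: [0.6032, -0.0406, 0.2054]
eef_rot: [0.0, -0.085, 0.996, -0.001]
force: [0.8, -6.5, -1.3]
grip_width: 0.158
grip_force: 38.9
```

Request:
jog_arm:
  motion: "0 0 -0.002 0 0 0 0.005;0 0 -0.002 0 0 0 0.005;0 0 -0.002 0 0 0 0.005;0 0 0 0 0 0 0.005;0 0 0 0 0 0 0.005"

```text
time_s: 11.1
tool_pos: [0.6031, -0.0406, 0.2113]
eef_rot: [-0.0, -0.085, 0.996, -0.0]
force: [0.7, -5.2, -2.1]
grip_width: 0.159
grip_force: 38.9
```

Request:
jog_arm:
  motion: "0 0 -0.001 0 0 0 0.005;0 0 -0.001 0 0 0 0.005;0 0 -0.001 0 0 0 0.005;0 0 0 0 0 0 0.005"

```text
time_s: 11.5
tool_pos: [0.6031, -0.0406, 0.2141]
eef_rot: [-0.0, -0.085, 0.996, -0.0]
force: [1.8, -5.9, -3.0]
grip_width: 0.164
grip_force: 38.8
```

Request:
jog_arm:
  motion: "0 0 -0.001 0 0 0 0.005;0 0 -0.001 0 0 0 0.005;0 0 0 0 0 0 0.005"

```text
time_s: 11.8
tool_pos: [0.6031, -0.0406, 0.2161]
eef_rot: [-0.0, -0.085, 0.996, -0.0]
force: [1.4, -5.1, -3.4]
grip_width: 0.155
grip_force: 38.8
```

```bash
python3 - <<'E'
from h import *
s=readout.sense();print(s["tool_pos"],s["force"],s["effort"])
E
```

```text
[ 0.6031 -0.0406  0.2161] [ 1.3824 -5.0994 -3.3985] [  3.5624 -52.4759 -28.8302   1.4766   1.0159  -0.175 ]
```

Request:
jog_arm:
  motion: "0 0 -0.0005 0 0 0 0.005;0 0 -0.0005 0 0 0 0.005;0 0 0 0 0 0 0.005"

```text
time_s: 12.1
tool_pos: [0.6031, -0.0406, 0.217]
eef_rot: [-0.0, -0.085, 0.996, -0.0]
force: [1.4, -6.3, -3.5]
grip_width: 0.159
grip_force: 38.8
```

Request:
jog_arm:
  motion: "0 0 -0.0005 0 0 0 0.005;0 0 -0.0005 0 0 0 0.005;0 0 0 0 0 0 0.005"

```text
time_s: 12.4
tool_pos: [0.6031, -0.0406, 0.218]
eef_rot: [-0.0, -0.085, 0.996, -0.0]
force: [1.7, -6.7, -4.1]
grip_width: 0.159
grip_force: 38.8
```

Request:
jog_arm:
  motion: "0 0 -0.0005 0 0 0 0.005;0 0 -0.0005 0 0 0 0.005;0 0 0 0 0 0 0.005"

```text
time_s: 12.7
tool_pos: [0.6031, -0.0406, 0.219]
eef_rot: [-0.0, -0.085, 0.996, -0.0]
force: [1.1, -5.5, -3.2]
grip_width: 0.161
grip_force: 38.8
```

Request:
jog_arm:
  motion: "0 0 -0.0005 0 0 0 0.005;0 0 -0.0005 0 0 0 0.005;0 0 0 0 0 0 0.005"

```text
time_s: 13.0
tool_pos: [0.6031, -0.0406, 0.22]
eef_rot: [-0.0, -0.085, 0.996, -0.0]
force: [1.8, -5.8, -3.7]
grip_width: 0.16
grip_force: 38.8
```

Request:
jog_arm:
  motion: "0 0 -0.0005 0 0 0 0.005;0 0 -0.0005 0 0 0 0.005;0 0 0 0 0 0 0.005"

```text
time_s: 13.3
tool_pos: [0.6031, -0.0406, 0.221]
eef_rot: [-0.0, -0.085, 0.996, -0.0]
force: [2.0, -6.7, -2.9]
grip_width: 0.158
grip_force: 38.8
```

Request:
jog_arm:
  motion: "0 0 -0.0005 0 0 0 0.005;0 0 -0.0005 0 0 0 0.005;0 0 0 0 0 0 0.005"

```text
time_s: 13.6
tool_pos: [0.6031, -0.0406, 0.222]
eef_rot: [-0.0, -0.085, 0.996, -0.0]
force: [1.7, -6.1, -3.6]
grip_width: 0.158
grip_force: 38.8
```

Request:
jog_arm:
  motion: "0 0 -0.0005 0 0 0 0.005;0 0 -0.0005 0 0 0 0.005;0 0 0 0 0 0 0.005"

```text
time_s: 13.9
tool_pos: [0.6031, -0.0406, 0.2229]
eef_rot: [-0.0, -0.085, 0.996, -0.0]
force: [1.5, -7.0, -3.4]
grip_width: 0.16
grip_force: 38.8
```

Request:
jog_arm:
  motion: "0 0 -0.0005 0 0 0 0.005;0 0 -0.0005 0 0 0 0.005;0 0 0 0 0 0 0.005"

```text
time_s: 14.2
tool_pos: [0.6031, -0.0406, 0.224]
eef_rot: [-0.0, -0.085, 0.996, -0.0]
force: [2.1, -4.9, -3.0]
grip_width: 0.161
grip_force: 38.8
```

Request:
jog_arm:
  motion: "0 0 -0.0005 0 0 0 0.005;0 0 -0.0005 0 0 0 0.005;0 0 0 0 0 0 0.005"

```text
time_s: 14.5
tool_pos: [0.603, -0.0406, 0.225]
eef_rot: [-0.0, -0.085, 0.996, -0.0]
force: [1.0, -5.5, -3.6]
grip_width: 0.159
grip_force: 38.8
```

Request:
jog_arm:
  motion: "0 0 -0.0005 0 0 0 0.005;0 0 -0.0005 0 0 0 0.005;0 0 0 0 0 0 0.005"

```text
time_s: 14.8
tool_pos: [0.6031, -0.0406, 0.226]
eef_rot: [-0.0, -0.085, 0.996, -0.0]
force: [1.4, -6.0, -3.4]
grip_width: 0.157
grip_force: 38.8
```

Request:
jog_arm:
  motion: "0 0 -0.0005 0 0 0 0.005;0 0 -0.0005 0 0 0 0.005;0 0 0 0 0 0 0.005"

```text
time_s: 15.1
tool_pos: [0.6031, -0.0406, 0.2269]
eef_rot: [-0.0, -0.085, 0.996, -0.0]
force: [1.5, -6.9, -3.6]
grip_width: 0.157
grip_force: 38.8
```

Request:
jog_arm:
  motion: "0 0 -0.0005 0 0 0 0.005;0 0 -0.0005 0 0 0 0.005;0 0 0 0 0 0 0.005"

```text
time_s: 15.4
tool_pos: [0.603, -0.0406, 0.2278]
eef_rot: [-0.0, -0.085, 0.996, -0.0]
force: [1.9, -6.4, -4.0]
grip_width: 0.162
grip_force: 38.7
```

Request:
jog_arm:
  motion: "0 0 -0.0005 0 0 0 0.005;0 0 -0.0005 0 0 0 0.005;0 0 0 0 0 0 0.005;0 0 0 0 0 0 0.005"

```text
time_s: 15.8
tool_pos: [0.6027, -0.0406, 0.2279]
eef_rot: [-0.001, -0.085, 0.996, -0.0]
force: [2.2, -6.7, -7.8]
grip_width: 0.16
grip_force: 38.2
```

The force went from about 3.5 N to 7.8 N and the tool stopped rising, so the bolt is against the buffer. I press slightly to confirm and hold, then ease off and release.

Request:
jog_arm:
  motion: "0 0 -0.0005 0 0 0 0.005;0 0 0 0 0 0 0.005;0 0 0 0 0 0 0.005;0 0 0 0 0 0 0.005"

```text
time_s: 16.2
tool_pos: [0.6025, -0.0406, 0.2279]
eef_rot: [-0.001, -0.085, 0.996, -0.0]
force: [1.9, -6.6, -9.9]
grip_width: 0.156
grip_force: 38.0
```

```bash
python3 - <<'E'
from h import *
im=capture("wrist")[:,:,::-1].copy()
hsv=cv2.cvtColor(im,cv2.COLOR_BGR2HSV)
m=cv2.inRange(hsv,(0,130,60),(8,255,255))|cv2.inRange(hsv,(172,130,60),(180,255,255))
print(cv2.boundingRect(m));cv2.imwrite("pics/w3.png",im)
E
```

```text
(263, 256, 37, 90)
```

View pics/w3.png

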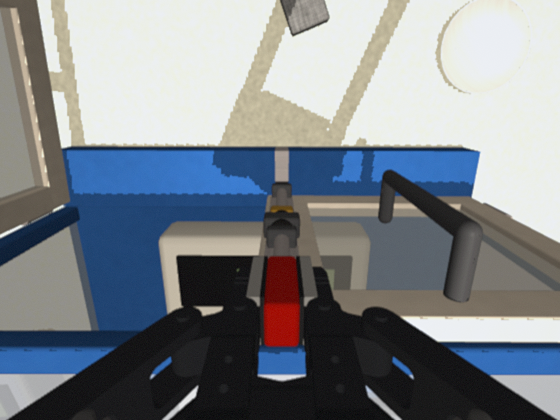

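The thumb piece is clamped between the fingers at (282,300), well above its first position. The passive handle's top is at (462,265). I release the bolt and move to that handle.

Request:
jog_arm:
  motion: "0 0 0.0005 0 0 0 0.005;0 0 0.0005 0 0 0 0.005;0 0 0 0 0 0 0.02;0 0 0 0 0 0 0.035;0 0 0 0 0 0 0.045;0 0 0 0 0 0 0.045;0 0 0 0 0 0 0.045;0 0 -0.03 0 0 0 0.045;0 0 -0.04 0 0 0 0.045;0 0 -0.04 0 0 0 0.045;0.0064 0.0296 0 0 0 0 0.045;0.0064 0.0296 0 0 0 0 0.045;0.0064 0.0297 0 0 0 0 0.045;0 0 0 0 0 0 0.045;0 0 0 0 0 0 0.045"

```text
time_s: 17.75
tool_pos: [0.5688, 0.0451, 0.3398]
eef_rot: [0.0, -0.086, 0.996, -0.0]
force: [0.2, -0.1, -0.3]
grip_width: 0.526
grip_force: 0.0
```

```bash
python3 - <<'E'
from h import *
T=wristT();im=capture("wrist")[:,:,::-1].copy();s=readout.sense();print(s["tool_pos"],s["eef_rot"],s["joints"])
hsv=cv2.cvtColor(im,cv2.COLOR_BGR2HSV)
m=cv2.inRange(hsv,(0,130,60),(8,255,255))|cv2.inRange(hsv,(172,130,60),(180,255,255))
print(cv2.boundingRect(m));cv2.imwrite("pics/w4.png",im)
print(proj("wrist",enc(-.049,.1035,.232),T),[proj("wrist",enc(-.037,.0155,z),T) for z in(.193,.222)])
E
```

```text
[0.569  0.0444 0.3396] [ 0.0003 -0.0853  0.9964 -0.0003] [-0.1172  0.2497  1.2872 -0.0004  1.6041 -1.8588]
(147, 216, 36, 43)
[279.2794 206.0639] [array([185.0697, 204.9073]), array([175.4912, 215.4236])]
```

View pics/w4.png

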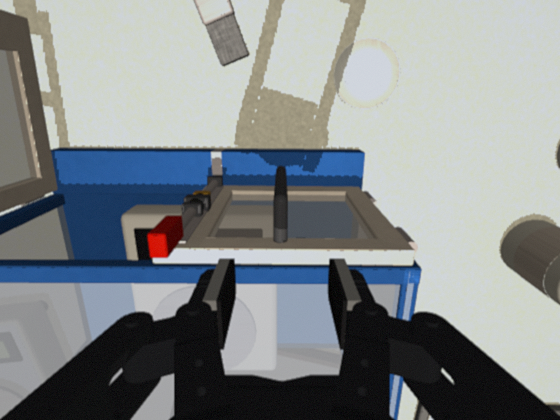

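The bolt stays up, with the red block at (165,237). The passive handle is at column 281, in line with the gripper. I descend and grip.

Request:
jog_arm:
  motion: "0.0005 0.001 0.03 0 0 0 0.045;0 0 0.03 0 0 0 0.045;0 0 0.03 0 0 0 0.045;0 0 0.03 0 0 0 0.045;0 0 0.02 0 0 0 0.045;0 0 0.012 0 0 0 0.045;0 0 0 0 0 0 0.03;0 0 0 0 0 0 0.015;0 0 0 0 0 0 0.005;0 0 0 0 0 0 0.005;0 0 0 0 0 0 0.005;0 0 0 0 0 0 0.005"
  force: 40

```text
time_s: 19.0
tool_pos: [0.5691, 0.0441, 0.1885]
eef_rot: [0.001, -0.085, 0.996, -0.001]
force: [1.3, -6.2, -2.5]
grip_width: 0.125
grip_force: 39.2
```

Request:
jog_arm:
  motion: "0.00805 0.00345 0 0 0 0.075 0.005;0.00805 0.00345 0 0 0 0.075 0.005;0.00805 0.00345 0 0 0 0.075 0.005;0.00805 0.00345 0 0 0 0.075 0.005;0.00805 0.00345 0 0 0 0.075 0.005;0.00805 0.00345 0 0 0 0.075 0.005;0 0 0 0 0 0 0.005"

```text
time_s: 19.7
tool_pos: [0.5199, 0.0662, 0.1885]
eef_rot: [0.0, 0.14, 0.99, -0.001]
force: [-3.7, -5.0, -0.9]
grip_width: 0.13
grip_force: 40.7
```

Request:
jog_arm:
  motion: "0.00805 0.00345 0 0 0 0.075 0.005;0.00805 0.00345 0 0 0 0.075 0.005;0.00805 0.00345 0 0 0 0.075 0.005;0.00805 0.00345 0 0 0 0.075 0.005;0.00805 0.00345 0 0 0 0.075 0.005;0.00805 0.00345 0 0 0 0.075 0.005;0.00805 0.00345 0 0 0 0.075 0.005;0 0 0 0 0 0 0.005"

```text
time_s: 20.5
tool_pos: [0.4831, 0.1149, 0.1885]
eef_rot: [0.0, 0.392, 0.92, 0.0]
force: [-3.6, -3.0, 0.7]
grip_width: 0.128
grip_force: 41.3
```

Request:
jog_arm:
  motion: "0.00805 0.00345 0 0 0 0.075 0.005;0.00805 0.00345 0 0 0 0.075 0.005;0.00805 0.00345 0 0 0 0.075 0.005;0.00805 0.00345 0 0 0 0.075 0.005;0.00805 0.00345 0 0 0 0.075 0.005;0.00805 0.00345 0 0 0 0.075 0.005;0.00805 0.00345 0 0 0 0.075 0.005;0 0 0 0 0 0 0.005;0 0 0 0 0 0 0.005;0 0 0 0 0 0 0.005"

```text
time_s: 21.5
tool_pos: [0.476, 0.1747, 0.1884]
eef_rot: [0.001, 0.616, 0.788, 0.001]
force: [-1.7, 0.1, 5.1]
grip_width: 0.129
grip_force: 41.5
```

Request:
jog_arm:
  motion: "0 0 0 0 0 0 0.03;0 0 0 0 0 0 0.045;0 0 0 0 0 0 0.045;0 0 0 0 0 0 0.045;0 0 -0.03 0 0 0 0.045;0 0 -0.04 0 0 0 0.045;0 0 -0.04 0 0 0 0.045;0 0 -0.04 0 0 0 0.045;0 0 -0.04 0 0 0 0.045;0 0 0 0 0 0 0.045;0 0 0 0 0 0 0.045;0 0 0 0 0 0 0.045"

```text
time_s: 22.7
tool_pos: [0.4747, 0.1746, 0.376]
eef_rot: [-0.001, 0.617, 0.787, -0.001]
force: [-1.1, 0.1, -0.0]
grip_width: 0.53
grip_force: 0.0
```

```bash
python3 - <<'E'
from h import *
im=capture("top")[:,:,::-1].copy();im2=capture("scene")[:,:,::-1].copy()
o=np.hstack([cv2.resize(im[40:330,80:480],None,fx=1,fy=1),im2[130:420,180:560]]);cv2.imwrite("pics/f.png",o)
E
```

```text
(no output)
```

View pics/f.png

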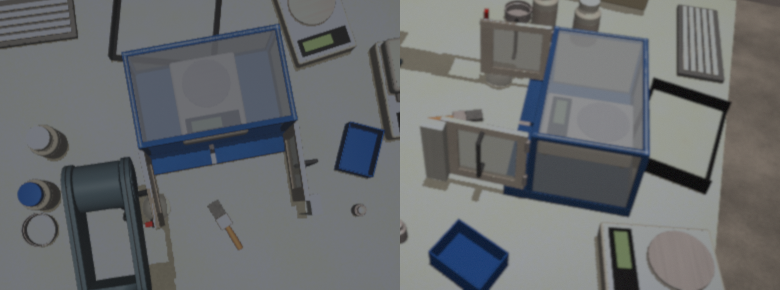

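Both doors stand about square to the front. The red bolt piece still projects above the passive door at (486,15), and the loose things have not moved.

```bash
python3 -c "
from cell import job
print(job.hand_in())"
```

```text
the job is handed in; nothing more can be done
None
```

I opened both doors to about 1.5 rad and drew the bolt up gently until it met its buffer (about 6 N), where it stayed; the loose things look unmoved, and the job was handed in at about 23 s with no verdict returned.

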